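# Fan the spacer frames in the battery-pack tray

## Robot

A 6-joint arm with a two-finger parallel gripper is mounted at the origin on the work surface. World frame = base frame: x ahead of the robot, y to its left, z up, the work surface at z = 0. Lengths are in m, angles in rad, forces in N, time in s.
With the tool pointing down it reaches from about 0.275 to 0.825 m from the base axis. Payload 4.9 kg.
Tool frame: the origin (TCP) lies midway between the tips of the shut fingers; the grasp point (between the pads) lies 19 mm behind it (bot.grip_depth is the distance from the TCP to the grasp point, in m); z points along the fingers, y is the line along which they close (so a half turn about z gives the same grasp; the last joint's range is limited). The gripper opens to 85 mm and grips with 20 to 120 N. Pads are 22 mm wide; open, the fingers measure 114 mm over their backs; the gripper's body (76 mm by 85 mm) begins 54 mm behind the grasp point. The pads swing forward as they close: fully open they stand 13 mm farther back than shut.
Start: joints at [-1.463, 0.326, -0.193, 1.052, 0, 1.437], TCP at [0.132, -0.534, 0.231] pointing down, gripper open.
Joint ranges: [-2.65, 2.65], [-0.97, 1.79], [-1.3, 1.35], [-1.93, 2.1], [-1.47, 1.37], [-3.14, 3.14]. Speed limits (rad/s): [2.57, 2.57, 3.14, 3.14, 3.14, 3.14].

## Interface

Orientations are given as a unit quaternion [w, x, y, z].
In Python, from cell import bot gives the robot as it stands. Calls block until the motion is done:
- bot.move_pose(position, orientation): joint-space move of the TCP to a pose.
- bot.move_linear(position, speed=0.15, rotation=None, until_force=None): straight line of the TCP; rotation=None keeps the orientation; speed is the mean speed in m/s. With until_force (N) it stops when the force on the tool has changed by that much, and returns True; else False.
- bot.goto_joints(angles): joint-space move.
- bot.set_gripper(opening, grasp_force=None): opening from 0.0 (shut) to 1.0 (fully open); grasp_force is the grip in N (None keeps the last); returns when the fingers have stopped.
- bot.wait(seconds).
- bot.solve_ik(position, orientation): joint angles nearest the present ones, or None.
- bot.camera(name): name is "scene" or "top" or "wrist"; returns the picture (384x512x3 uint8, red, green, blue); there is no depth.
- bot.calibration(name): a dict with "mtx" (3x3 intrinsics, pixels), "extrinsics" (4x4, takes a point from world to camera coordinates); the wrist camera has in their place "hand_eye" (4x4, takes a point from camera to tool coordinates, whose origin is the TCP and whose axes are the flange's). Camera axes: x right, y down, z forward; pixel columns grow to the right and rows downward; lengths in m; the calibration is good to about 2 mm. The wrist camera is an equidistant fisheye: a pixel r from the principal point sees the ray r / f radians off the axis. A picture is of the moment at which its call begins: read the wrist's pose just before it. calibration takes no time and is no camera call.
A pose or a line that the arm cannot do raises bot.PlanningError and nothing moves.
- bot.close_job(): hands the job in; it is judged then, once.
Trained networks look in the newest picture that a camera, given by its name, has taken for a name from the list of things; names that differ only in an ending like _2 or _b are one class to them, and where a whole thing is asked for, a point or a joint stands for the part that bears it (a point fixed in the world has none). Each returns a list of dicts, best first, with "confidence" (0 to 1); they miss things now and then, are a little off and sometimes report something else, mostly with a low value. They report only what shows in the picture. A call takes as long as a camera call. They do not tell look-alikes from the thing itself.
- bot.search_frame(camera, thing): "bbox" ([left, top, width, height] in pixels, round what is visible of it).
Readings, each from a call of its own:
- bot.read_clock(): time.
- bot.read_joint_positions(): joint angles.
- bot.read_joint_vel(): joint speeds.
- bot.read_joint_efforts(): joint torques, N m.
- bot.read_position(): TCP position.
- bot.read_tool_rot(): TCP orientation.
- bot.read_ft_force(): force on the tool from outside, world axes, zero at the start.
- bot.read_moment(): the same for the moment, N m.
- bot.read_gripper_width(): opening from 0.0 (shut) to 1.0 (fully open).
- bot.read_finger_force(): force on a finger pad.
Only numpy, scipy, OpenCV 4.12 (cv2) and the standard library are available. Lean on these libraries where they do the work, as an engineer would, in place of code of your own. Each camera call takes 0.05 s, during which the arm holds its last target. There are 200 camera calls.

## Task

Fan out two spacer frames in the black tray, like shingles, starting from the orange starter plate: first lay the light blue frame with about a third of its length on the starter plate and its other end down on the white bed, then lay the dark blue frame likewise, about a third of its length on top of the light blue one and its other end down on the bed. Both lie lengthwise along the middle of the bed, in line with it. Leave the red-brown frame alone on its puck.

Things in the scene. Friction and masses are not known exactly. Their poses are not given: they have to be found in the camera images.
- tray_edge (a point): Fixed tray: black base 280x80x5 mm, white bed 260 long, 40 wide, top 25 mm above the table. At one end an orange starter plate 55x50x6 mm fixed on the bed, behind it a black stop, 60 wide, top at 40 mm. Point: middle of the starter's upper edge away from the stop, 31 mm above the table. x: along the bed, away from the stop (205 mm of bed ahead), y across, z up
- light_mid (a point): Light blue: flat rigid spacer frame 100 mm long (its x), 50 wide (its y), 6 thick, with a 48x20 mm window, about 45 g; the point is its centre, half-way up. Starts level and centred on a fixed round grey puck (40 mm across, 24 high, its foot 52 across, 3 high), overhanging it all round
- dark_mid (a point): Dark blue: flat rigid spacer frame 100 mm long (its x), 50 wide (its y), 6 thick, with a 48x20 mm window, about 45 g; the point is its centre, half-way up. Starts level and centred on a fixed round grey puck (40 mm across, 24 high, its foot 52 across, 3 high), overhanging it all round
- redbrown_mid (a point): Red-brown: flat rigid spacer frame 100 mm long (its x), 50 wide (its y), 6 thick, with a 48x20 mm window, about 45 g; the point is its centre, half-way up. Starts level and centred on a fixed round grey puck (40 mm across, 24 high, its foot 52 across, 3 high), overhanging it all round. A bystander, to be left alone
Mind the look-alikes: they are no part of the job. What is meant by the part that bears light_mid is not green, pink or yellow, and is the smaller of those in its own colour.

How it is judged:
On the way:
1. the light blue frame lies let go and at rest in line on the bed, sloping, with about a third on the starter plate (x of light_mid in the frame of tray_edge between 0.002 and 0.032 m and y of light_mid in the frame of tray_edge between -0.015 and 0.015 m and angle between the x axis of light_mid and the x axis of tray_edge, either way round below 0.2 rad and angle between light_mid's own z axis and vertical between 0.035 and 0.17 rad and linear speed of light below 0.02 m/s and contact force between the fingers and light below 0.05 N), for 0.2 s.
At the end, for the whole second after the job is handed in: Light blue overlaps the starter plate by 18 to 48 mm; dark blue lies on light blue, farther from the stop, centres 52 to 82 mm apart; both slope 2 to 10 degrees down to the bed, centres within 15 mm of the bed's middle line, lengths within 11 degrees of it, at rest (x of light_mid in the frame of tray_edge between 0.002 and 0.032 m and y of light_mid in the frame of tray_edge between -0.015 and 0.015 m and angle between the x axis of each of light_mid, dark_mid and the x axis of tray_edge, either way round below 0.2 rad and angle between light_mid's own z axis and vertical between 0.035 and 0.17 rad and y of dark_mid in the frame of tray_edge between -0.015 and 0.015 m and angle between dark_mid's own z axis and vertical between 0.035 and 0.17 rad and horizontal distance between dark_mid and light_mid between 0.052 and 0.082 m and x of dark_mid in the frame of tray_edge between 0.05 and 0.116 m and contact force between dark and light above 0.03 N and linear speed of each of light, dark below 0.02 m/s); the robot touches nothing.
It fails at once if the red-brown frame is moved more than 20 mm (distance of redbrown_mid from where it was at the start of the episode above 0.02 m).
It also fails if it takes over 51 s, if anything falls off the work surface, if the arm or the gripper's body presses on something with over 40 N, if the wrist force passes 120 N, or if a joint passes its speed limit or range.

## Working session

There is one attempt and no reset: what is moved stays moved. The work goes in short steps, each a Python script; the robot and the scene stay as the last script left them, time stands still between calls to the robot, and variables do not carry over. Pictures are saved under pics/ and viewed, at most 10 in all, crops included, and the job is handed in when it is done.

```bash
mkdir -p pics
python3 - <<'E'
from cell import bot
import cv2,numpy as np
for c in ("top","scene"):
    im=bot.camera(c); cv2.imwrite(f"pics/{c}0.png",im[:,:,::-1])
    k=bot.calibration(c);print(c,np.round(k["mtx"],1).tolist(),np.round(k["extrinsics"],3).tolist())
    for t in ("tray_edge","light_mid","dark_mid","redbrown_mid"):
        print(t,[(np.round(d["bbox"]).tolist(),round(d["confidence"],2)) for d in bot.search_frame(c,t)])
print(bot.read_clock())
E
```

```text
top [[419.7, 0.0, 254.0], [0.0, 419.7, 183.9], [0.0, 0.0, 1.0]] [[-0.01, -1.0, 0.007, -0.061], [-0.989, 0.009, -0.148, 0.458], [0.148, -0.008, -0.989, 1.048], [0.0, 0.0, 0.0, 1.0]]
tray_edge [([188.0, 99.0, 101.0, 44.0], 0.68)]
light_mid [([281.0, 223.0, 64.0, 42.0], 0.96), ([308.0, 88.0, 38.0, 19.0], 0.89), ([341.0, 268.0, 35.0, 18.0], 0.86), ([302.0, 170.0, 44.0, 28.0], 0.82), ([354.0, 200.0, 36.0, 34.0], 0.56)]
dark_mid [([114.0, 165.0, 44.0, 32.0], 0.89)]
redbrown_mid [([200.0, 172.0, 40.0, 25.0], 0.84)]
scene [[464.2, 0.0, 255.7], [0.0, 464.2, 191.2], [0.0, 0.0, 1.0]] [[0.608, 0.794, 0.012, -0.214], [0.542, -0.404, -0.737, -0.228], [-0.58, 0.454, -0.676, 1.554], [0.0, 0.0, 0.0, 1.0]]
tray_edge [([268.0, 207.0, 88.0, 75.0], 0.69)]
light_mid [([182.0, 212.0, 38.0, 35.0], 0.87), ([127.0, 227.0, 33.0, 25.0], 0.85), ([158.0, 178.0, 50.0, 42.0], 0.68), ([231.0, 291.0, 51.0, 35.0], 0.59), ([92.0, 183.0, 53.0, 23.0], 0.58)]
dark_mid [([325.0, 152.0, 38.0, 16.0], 0.88)]
redbrown_mid [([269.0, 175.0, 31.0, 27.0], 0.64)]
0.5
```

```bash
python3 -c "
import cv2
cv2.imwrite('pics/top0b.png',cv2.resize(cv2.imread('pics/top0.png')[70:300,90:400],None,fx=2.55,fy=2.55,interpolation=cv2.INTER_CUBIC))"
```

```text
(no output)
```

View pics/top0b.png

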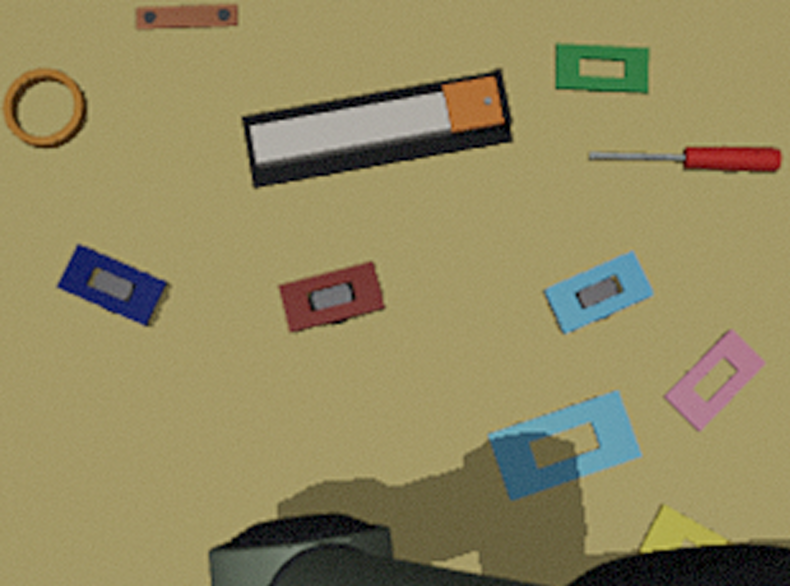

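View pics/scene0.png

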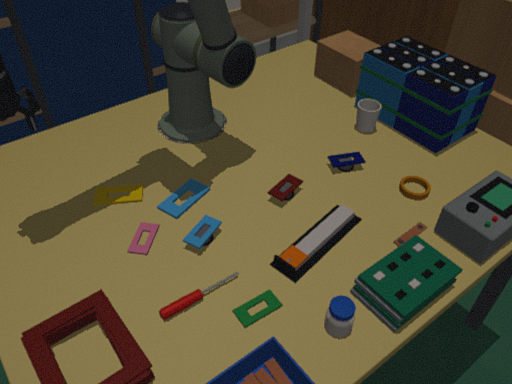

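The top crop shows the target light blue frame on its puck at about (600,292), dark blue at (114,285) and red-brown at (332,297). The bigger light blue look-alike is at (565,445). The tray's orange starter is its right end, with the inner edge near (446,112). The scene view agrees: light blue is at (202,232) and the tray starter at (292,258).

```bash
cat > h.py <<'E'
import cv2,numpy as np
from scipy.spatial.transform import Rotation as R
from cell import bot
def ray_top(cam,uv,z):
    k=bot.calibration(cam);E=k["extrinsics"];K=k["mtx"]
    d=E[:3,:3].T@(np.linalg.inv(K)@np.array([*uv,1.])); c=-E[:3,:3].T@E[:3,3]
    return (c+d*(z-c[2])/d[2])
def blob(mask,uv):
    n,l,st,ce=cv2.connectedComponentsWithStats(mask.astype(np.uint8))
    i=min((i for i in range(1,n) if st[i,4]>40),key=lambda i:np.hypot(*(ce[i]-uv)))
    c=cv2.findContours((l==i).astype(np.uint8),cv2.RETR_EXTERNAL,cv2.CHAIN_APPROX_NONE)[0][0]
    return cv2.boxPoints(cv2.minAreaRect(c))
def rect(P):  # world corners -> centre, length yaw, sizes
    P=np.array(P)[:,:2]; a,b=P[1]-P[0],P[2]-P[1]
    L,W=(a,b) if np.hypot(*a)>np.hypot(*b) else (b,a)
    return P.mean(0),np.arctan2(L[1],L[0]),(np.hypot(*L),np.hypot(*W))
def quat(yaw,pitch=0.):  # tool down, tool x along yaw (pitched: +x end down)
    q=(R.from_euler('z',yaw)*R.from_euler('y',pitch)*R.from_euler('x',np.pi)).as_quat()
    return np.array([q[3],*q[:3]])
E
python3 - <<'E'
from h import *
im=cv2.imread('pics/top0.png');H,S,V=[c.astype(int) for c in cv2.split(cv2.cvtColor(im,cv2.COLOR_BGR2HSV))]
for (x,y) in ((325-14,184+3),(125,175),(275,110),(230,120)): print(H[y,x],S[y,x],V[y,x])
for n,m,uv,z in (("light",(abs(H-101)<8)&(S>90)&(V>110),(325,184),.03),("dark",(abs(H-118)<8)&(S>150),(135,182),.03),("starter",(abs(H-13)<5)&(S>150)&(V>120),(275,111),.031),("bed",(S<50)&(V>120),(230,120),.025)):
    b=blob(m,uv); print(n,b.round(1).tolist()); c,y,s=rect([ray_top("top",p,z) for p in b]); print(c.round(4),y.round(3),np.round(s,3))
E
```

```text
98 115 179
116 199 96
14 174 174
17 13 176
light [[302.8999938964844, 183.5], [338.1000061035156, 168.1999969482422], [345.6000061035156, 185.39999389648438], [310.5, 200.8000030517578]]
[ 0.4552 -0.2479] -1.167 [0.101 0.049]
dark [[112.5, 182.10000610351562], [120.30000305175781, 164.89999389648438], [154.3000030517578, 180.3000030517578], [146.5, 197.60000610351562]]
[0.4683 0.246 ] -2.006 [0.098 0.049]
starter [[263.20001220703125, 103.19999694824219], [283.6000061035156, 99.0999984741211], [287.29998779296875, 117.30000305175781], [266.8999938964844, 121.4000015258789]]
[ 0.6554 -0.1243] -1.374 [0.056 0.051]
bed [[187.39999389648438, 119.0999984741211], [263.6000061035156, 105.4000015258789], [266.20001220703125, 120.0999984741211], [190.0, 133.8000030517578]]
[0.6327 0.0044] -1.395 [0.206 0.041]
```

```bash
cat >> h.py <<'E'
TY=1.746; EDGE=np.array([.6506,-.0969]); PITCH=.09; D=.016
def best(pos,yaw,pitch=0.,ref=0.):
    c=[]
    for k in (0,1,-1):
        q=quat(yaw+k*np.pi,pitch*(-1)**k); j=bot.solve_ik(pos,q)
        if j is not None: c.append((abs(j[5]),q))
    return min(c,key=lambda t:t[0])[1]
def pick(c,yaw):
    q=best([*c,.12],yaw); bot.set_gripper(1.)
    bot.move_pose([*c,.12],q); bot.move_linear([*c,.027-D],speed=.1)
    bot.set_gripper(0.,grasp_force=30); print("w",bot.read_gripper_width(),bot.read_finger_force())
    bot.move_linear([*c,.15],speed=.15); print("w",bot.read_gripper_width(),bot.read_finger_force(),bot.read_clock())
def place(x,zc):
    a=np.array([np.cos(TY),np.sin(TY),0]); 
    tz=-(np.array([0,0,1])*np.cos(PITCH)+a*np.sin(PITCH))   # tool z
    p=np.array([*EDGE,0])+a*x; p[2]=zc; p=p+tz*D
    up=p-tz*.12; q=best(up,TY,PITCH)
    bot.move_pose(up,q); bot.move_linear(p-tz*.006,speed=.12)
    hit=bot.move_linear(p+tz*.002,speed=.02,until_force=3); pos=np.array(bot.read_position()); print("hit",hit,(pos-p).round(4))
    bot.set_gripper(1.); bot.move_linear(pos-tz*.12,speed=.12); print(bot.read_clock())
E
python3 - <<'E'
from h import *
for p,y,t in (([.4552,-.2479,.12],-1.167,0),([.4683,.246,.12],1.136,0),([.648,-.08,.15],TY,PITCH),([.638,-.015,.15],TY,PITCH)):
    print(np.round(bot.solve_ik(p,best(p,y,t)),2))
pick([.4552,-.2479],-1.167)
im=bot.camera("wrist");cv2.imwrite("pics/w1.png",im[:,:,::-1])
E
```

```text
[-0.64  0.37 -0.43  0.76  0.    0.53]
[ 0.34  0.39 -0.41  0.77  0.   -0.79]
[-0.2   0.55 -0.05  0.93 -0.08  1.2 ]
[-0.1   0.53 -0.09  0.93 -0.09  1.3 ]
w 0.5777365545113203 30.97543716430664
w 0.57567248894158 31.09109938144684 5.0917
```

View pics/w1.png

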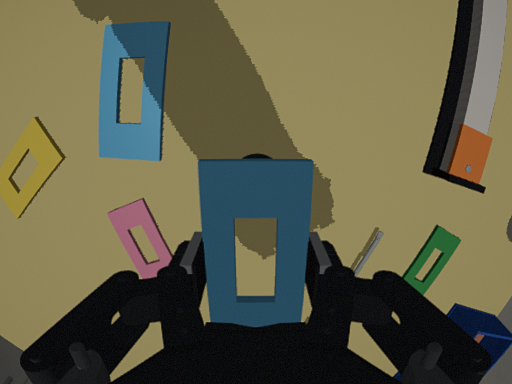

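The frame is held level and centred between the fingers (window rows 218–300, fingers at about 255). Next I place it.

Run:
```python
from h import *
place(.016,.0328)
im=bot.camera("wrist");cv2.imwrite("pics/w2.png",im[:,:,::-1])
```

```text
hit True [ 0.0007 -0.0001  0.0004]
9.2333
```

View pics/w2.png

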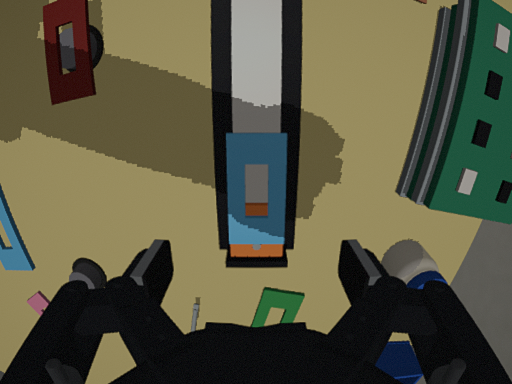

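Light blue lies in line on the tray (window rows 165–216, with the orange edge showing in its lower quarter at about row 204), so its x is about 14 mm. Dark blue is next.

Run:
```python
from h import *
pick([.4683,.246],1.136)
place(.082,.0330)
im=bot.camera("wrist");cv2.imwrite("pics/w3.png",im[:,:,::-1])
bot.move_pose([.45,-.25,.3],quat(TY))
im=bot.camera("top")[:,:,::-1].copy();cv2.imwrite("pics/top3.png",im)
H,S,V=[c.astype(int) for c in cv2.split(cv2.cvtColor(im,cv2.COLOR_BGR2HSV))]
a=np.array([np.cos(TY),np.sin(TY)]);n=np.array([-a[1],a[0]])
b=blob((abs(H-118)<8)&(S>150),(228,120));c,y,s=rect([ray_top("top",p,.034) for p in b]);print("dark",((c-EDGE)@a).round(4),((c-EDGE)@n).round(4),y-TY,s)
b=blob((abs(H-101)<8)&(S>90)&(V>80),(258,112));c,y,s=rect([ray_top("top",p,.036) for p in b]);print("light visible",((c-EDGE)@a).round(4),((c-EDGE)@n).round(4),y-TY,s)
print(bot.read_clock())
```

```text
w 0.5771323445386429 30.93632698059082
w 0.578206820942829 31.09849512577057 13.9833
hit True [ 0.0006 -0.      0.    ]
18.8917
dark 0.0809 -0.001 -3.0940699256889226 (np.float64(0.09799835712927658), np.float64(0.05281704815851507))
light visible -0.0015 -0.0 -3.119767275729789 (np.float64(0.06622436513544008), np.float64(0.05316723119180668))
20.3
```

View pics/w3.png

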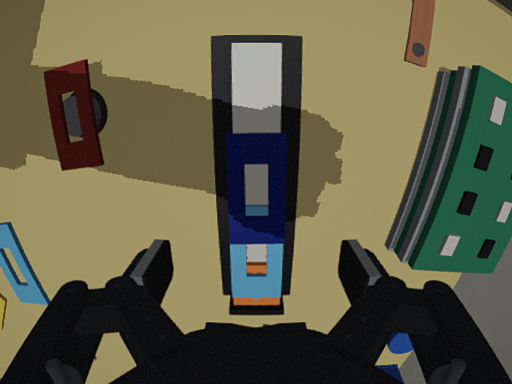

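Both frames are shingled in line. Dark blue (rows 133–243) overlaps light blue (visible down to row 297). Measured x is about 81 mm for dark and 15 mm for light, so the centres are about 66 mm apart.

```bash
python3 -c "
from cell import bot
print(bot.close_job())"
```

```text
the job is handed in; nothing more can be done
None
```

Both frames are shingled in line on the tray, with light blue about 35 mm onto the starter plate and dark blue's centre about 66 mm farther on; red-brown was left alone, and I handed the job in at about 20 s (the hand-in call returned no verdict).

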